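Line up the microscope accessories by height

ROBOT

A 7-joint arm with a two-finger parallel gripper is mounted at the origin on a cart in front of the work surface, level with it; the furniture and walls round the work are solid. World frame = base frame: x ahead of the robot, y to its left, z up, the work surface at z = 0. Lengths are in m, angles in rad, forces in N, time in s.
With the tool pointing down it reaches from about 0.4 to 0.85 m from the base axis. Payload 10.4 kg.
Tool frame: the origin (TCP) lies between the finger pads; the fingertips stand 22 mm ahead of it and the grasp point (between the pads) lies 3 mm ahead of it (r.nose_length is the distance from the TCP to the fingertips, in m); z points along the fingers, y is the line along which they close (so a half turn about z gives the same grasp; the last joint's range is limited). The gripper opens to 87 mm and grips with 3 to 60 N. Pads are 19 mm wide; open, the fingers measure 117 mm over their backs; the gripper's body (75 mm by 190 mm) begins 51 mm behind the grasp point.
Start: joints at [-1.179, 0.332, -0.065, 1.46, 0.022, 1.35, -0.088], TCP at [0.252, 0.572, 0.245] pointing down, gripper open.
Joint ranges: [-2.6, 2.6], [-0.5, 2.12], [-1.47, 1.34], [0.16, 2.42], [-1.27, 4.41], [0.06, 2.06], [-2.6, 2.6]. Speed limits (rad/s): [2.22, 2.22, 2.79, 2.79, 3.14, 3.14, 3.14].

INTERFACE

Orientations are given as a unit quaternion [x, y, z, w].
In Python, from bench import readout, cams, r gives the robot as it stands. The module is installed in compiled form; this text tells all that it offers.
- The arm moves only by the tool step_arm, never from a script. Its argument "deltas" is a list that holds one entry, the list of rows, each a list of 7 numbers: the turn, a rotation vector about the tool's x, y, z in rad, then the shift along the tool's x, y, z in m, then the opening in per cent of the stroke, from 0 (shut) to 100 (fully open). A call has 1 to 20 rows; each row is the pose to reach, as a shift and turn from the pose commanded when the call began, along the tool's axes at that moment; what a row does not reach only later rows make up. A row lasts 1/8 s, in which the tool goes at most 62.5 mm and 10.7 degrees, less where a joint would pass 70% of its speed; a pose out of reach is approached as far as the arm can. A call with a gripper value outside its range is refused whole. The fingers move at their own pace and stop on an object; "squeeze" is the grip in N (left out, the last holds). Time passes only in rows, so rows that repeat a pose let the fingers close. It gives the time, the measured TCP pose, the force, the opening and the grip force at its end, in the units of the state.
- readout.read_state(): the state, without advancing time (a new reading comes with each control period).
- cams.camera(name): name is "scene" or "side" or "wrist"; returns a dict with "img" (420x560x3 uint8, red, green, blue), "fx", "fy", "cx", "cy" (pixels), "origin" and "rotation" of the camera in the world; the wrist camera has in their place "T_tool_cam" (4x4, takes a point from camera to tool coordinates, whose origin is the TCP and whose axes are the flange's). Camera axes: x right, y up, looking along -z (the intrinsics and any distortion apply to the point x, -y, -z); pixel columns grow to the right and rows downward; lengths in m; the calibration is good to about 2 mm. The wrist camera is an equidistant fisheye: a pixel r from the principal point sees the ray r / f radians off the axis. A picture is of the moment at which its call begins: read the wrist's pose just before it. There is no depth.
- r.close_job(): hands the job in; it is judged then, once.
The state is a dict: "time": time; "joint_positions": joint angles; "joint_vel": joint speeds; "joint_torque": joint torques, N m; "ee_pos": TCP position; "eef_rot": TCP orientation; "ft_force": force on the tool from outside, world axes, zero at the start; "torque": the same for the moment, N m; "width": finger opening in m; "grip_force": force on a finger pad.
Only numpy, scipy, OpenCV 4.12 (cv2) and the standard library are available. Lean on these libraries where they do the work, as an engineer would, in place of code of your own. Each camera call takes 0.05 s, during which the arm holds its last target. There are 200 camera calls.

TASK

Stand the four loose microscope accessories (dropper bottle with yellow collar, black canister with white lid, black eyepiece, small square pale-blue box with a white label on top) upright on the four coloured marks of the grey layout strip, one centred on each mark, in order of height: the tallest on the mark next to the strip's red end tab, then each next lower one, down to the lowest beside the black tab. Let go of them all and leave them standing still.

Things in the scene. Friction and masses are not known exactly. Their poses are not given: they have to be found in the camera images.
- dropper_center (a point): Clear glass dropper bottle with yellow collar and pale rubber teat, standing upright, 95 mm tall; round body 24 mm across from the bottom to 54 mm up, 19 mm across above. Point on its axis half-way up (47.5 mm over its underside); z up along the axis. About 35 g.
- canister_center (a point): Black plastic canister with a ribbed white lid, standing upright, 64 mm tall; 34 mm across to 46 mm up, lid 37 mm across. Point on its axis half-way up (32 mm over its underside); z up. About 90 g.
- eyepiece_center (a point): Black spare microscope eyepiece standing on its eye cup, 43 mm tall, 36 mm across at the foot and narrower towards the top. Point on its axis half-way up (21.5 mm over its underside); z up. About 50 g.
- glass_box_center (a point): Small square pale-blue box of cover glasses with a white label on top, 27 x 27 mm, 14 mm high (the lowest of the four), lying flat. Point at its centre (7 mm over its underside); x and y along its sides, z up. About 20 g; mind that it is gripped low over the bench.
- mark_blue: Blue round mark, 54 mm across, printed flat on the grey layout strip; origin at its centre on the strip's upper face (4 mm above the bench). The four marks lie in a straight row at 95 mm spacing; from the robot's left (+y) to right: blue, green, yellow, white. Axes of every mark: y along the row, x across it (away from the robot). The strip is fixed, 480 x 86 mm, 4 mm thick.
- mark_green: Green round mark, 54 mm across, printed flat on the grey layout strip; origin at its centre on the strip's upper face (4 mm above the bench). Second from the left.
- mark_yellow: Yellow round mark, 54 mm across, printed flat on the grey layout strip; origin at its centre on the strip's upper face (4 mm above the bench). Third from the left.
- mark_white: White round mark, 54 mm across, printed flat on the grey layout strip; origin at its centre on the strip's upper face (4 mm above the bench). Fourth from the left. Fixed equipment behind the row: a microscope, about 0.4 m tall, between y = -0.2 and 0 from about x = 0.57 on (its eyepieces overhang its foot), and a low black case right of it from about x = 0.65 on; travel between places in front of them.
- red_tab: Red flat tab, 70 x 24 x 4 mm, fixed on one end of the strip, 72 mm beyond the last mark: next to the blue mark or next to the white mark, differing from start to start; it shows the tall end. A black tab of the same size lies on the other end. Origin at the centre of its underside, 4 mm above the bench.
There are look-alikes about, which are no part of the job. What is shaped like the part that bears canister_center but green is not meant.

How it is judged:
By the outcome, as a careful person would: the job done as asked, in the order asked, and still so for the second after the job is handed in, with the robot touching nothing.
It also fails if it takes over 133 s, if anything falls off the work surface, if the arm or the gripper's body presses on something with over 40 N, if the wrist force passes 120 N, or if a joint passes its speed limit or range.

## Working session

There is one attempt and no reset: what is moved stays moved. The work goes in short steps, Python scripts to look and compute and a tool call to move; the robot and the scene stay as the last step left them, time stands still between calls to the robot, and variables do not carry over. Pictures are saved under pics/ and viewed, at most 14 in all, crops included, and the job is handed in when it is done.

Besides the shell and the picture viewer there is one more tool, called after "Call:" in YAML: its name, and indented under it one key for each argument. step_arm: Moves the arm, as the interface text tells. Its arguments: {"type":"object","properties":{"deltas":{"type":"array"},"squeeze":{"type":"number"}},"required":["deltas"]}

```bash
mkdir -p pics; cat > h.py <<'E'
import numpy as np, cv2
from bench import readout, cams, r
from scipy.spatial.transform import Rotation as R
def ray(c,u,v,st=None):
    a=(u-c["cx"])/c["fx"]; b=(v-c["cy"])/c["fy"]
    if "T_tool_cam" in c:
        t=np.hypot(a,b); s=np.sin(t)/max(t,1e-9)
        d=np.array([a*s,-b*s,-np.cos(t)]); T=np.array(c["T_tool_cam"])
        Rt=R.from_quat(st["eef_rot"]).as_matrix()
        return Rt@T[:3,3]+np.array(st["ee_pos"]), Rt@T[:3,:3]@d
    return np.array(c["origin"]), np.array(c["rotation"])@np.array([a,-b,-1.])
def plane(c,u,v,z,st=None):
    o,d=ray(c,u,v,st); return o+d*(z-o[2])/d[2]
def save(n,img): cv2.imwrite(n,cv2.cvtColor(img,cv2.COLOR_RGB2BGR))
E
python3 - <<'E'
from h import *
s=readout.read_state(); print(s)
for n in ("scene","side","wrist"):
    c=cams.camera(n); save(f"pics/{n}0.png",c["img"]); np.save(f"{n}0.npy",c,allow_pickle=True); print(n,{k:v for k,v in c.items() if k!="img"})
E
```

```text
{'time': 0.0, 'joint_positions': array([-1.17860056,  0.33287556, -0.06472239,  1.46096696,  0.02158535,
        1.34988201, -0.08847246]), 'joint_vel': array([ 1.27385757e-03, -1.62144566e-03, -1.51536113e-03,  1.14161963e-03,
       -2.53843045e-04,  1.36451429e-03,  3.09185565e-05]), 'joint_torque': array([-9.65161853e-04, -6.23255253e+01,  2.40183261e-02, -3.89900208e+01,
       -6.14945032e-02,  3.96586081e-02,  2.04140911e-04]), 'ee_pos': array([0.25171833, 0.57167193, 0.24373942]), 'eef_rot': array([ 2.05881398e-01,  9.78576688e-01, -7.07398712e-04, -1.25667924e-04]), 'ft_force': array([ 0.81921377,  0.53321106, -0.87042639]), 'torque': array([-0.03927722, -0.0183417 , -0.01804276]), 'grip_force': 0.0, 'width': 0.087144222020108}
scene {'fx': 492.9760658447973, 'fy': 492.9760658447973, 'cx': 281.77929486218864, 'cy': 206.12842734850474, 'origin': array([-0.33989658, -0.6032365 ,  0.657201  ]), 'rotation': array([ 0.45887901, -0.2276117 , -0.38144853,  0.76949333])}
side {'fx': 475.2330566707364, 'fy': 475.2330566707364, 'cx': 275.91125711628274, 'cy': 208.21337676140726, 'origin': array([-0.02115616,  1.12839326,  0.68606524]), 'rotation': array([-0.12451439,  0.50694789,  0.82853349, -0.20256421])}
wrist {'fx': 325.19226210127806, 'fy': 325.19226210127806, 'cx': 286.50777453084015, 'cy': 204.8772738425715, 'T_tool_cam': array([[ 4.82521571e-04,  9.67197802e-01,  2.54023972e-01,
         6.93075691e-02],
       [ 9.99999725e-01, -6.09664418e-04,  4.21789511e-04,
        -4.78755297e-04],
       [ 5.62823265e-04,  2.54023699e-01, -9.67197831e-01,
        -1.40112500e-01],
       [ 0.00000000e+00,  0.00000000e+00,  0.00000000e+00,
         1.00000000e+00]])}
```

View pics/scene0.png

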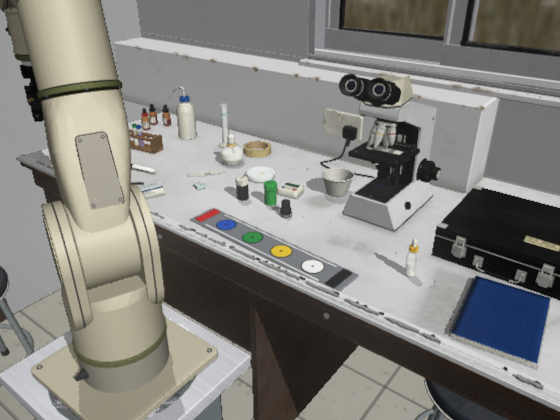

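View pics/side0.png

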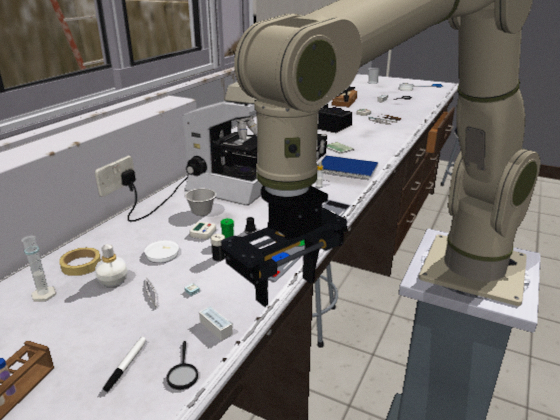

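The red tab lies at the blue end (205,215). In the scene view the dropper is at (412,258), the canister at (242,188), the green look-alike at (270,193), the eyepiece at (286,209), and the likely glass box at (200,185), which is (191,289) in the side view. The larger box at (152,189) still needs checking, so I'll zoom in and compute positions.

```bash
sed -i 's/np.array(c\["rotation"\])@/R.from_quat(c["rotation"]).as_matrix()@/' h.py
python3 - <<'E'
from h import *
C=np.load("scene0.npy",allow_pickle=True).item(); S=np.load("side0.npy",allow_pickle=True).item()
a=C["img"][165:305,130:330]; b=S["img"][200:350,130:330]
save("pics/z.png",np.vstack([cv2.resize(a,None,fx=2.5,fy=2.1,interpolation=2),cv2.resize(b,None,fx=2.5,fy=2,interpolation=2)])[:600])
hsv=cv2.cvtColor(C["img"],cv2.COLOR_RGB2HSV)
for n,lo,hi in(("red",(0,120,80),(8,255,255)),("blue",(108,130,60),(125,255,255)),("green",(55,120,40),(85,255,200)),("yel",(20,150,120),(32,255,255))):
    m=cv2.inRange(hsv,lo,hi); k,l,st,ce=cv2.connectedComponentsWithStats(m)
    for i in range(1,k):
        if st[i,4]>25: print(n,st[i],ce[i].round(1),plane(C,*ce[i],.004).round(4))
for n,u,v,z in(("white",313,267,.004),("drop base",411,275,0),("can base",242,199,0),("can lid",242,181,.064),("eye base",286,216,0),("eye top",286,201,.043),("box",200,185,.014),("bigbox",152,189,.014)): print(n,plane(C,u,v,z).round(4))
for n,u,v,z in(("box",191,289,.014),("bigbox",215,320,.014),("can lid",218,238,.064)): print("side",n,plane(S,u,v,z).round(4))
E
```

```text
red [196 209  24  13 127] [207.2 214.9] [0.4611 0.2587 0.004 ]
blue [180  96   9   6  45] [183.9  98.6] [1.1881 1.134  0.004 ]
blue [217 220  19  10 145] [226.  224.4] [0.4547 0.184  0.004 ]
blue [ 452  278   98   85 5128] [504.5 318.5] [ 0.5183 -0.4994  0.004 ]
green [265 181  12  24 221] [270.8 192. ] [0.6729 0.2077 0.004 ]
green [243 232  19  11 150] [252.  237.1] [0.4482 0.0894 0.004 ]
yel [410 245   8   7  39] [413.3 248.7] [ 0.6428 -0.2533  0.004 ]
yel [271 246  21  11 186] [280.7 250.8] [ 0.4425 -0.0051  0.004 ]
white [ 0.4343 -0.1036  0.004 ]
drop base [ 0.546  -0.2915  0.    ]
can base [0.5936 0.2506 0.    ]
can lid [0.5846 0.2395 0.064 ]
eye base [0.5908 0.0901 0.    ]
eye top [0.595  0.0935 0.043 ]
box [0.5658 0.3918 0.014 ]
bigbox [0.4615 0.4845 0.014 ]
side box [0.5715 0.4206 0.014 ]
side bigbox [0.4605 0.4856 0.014 ]
side can lid [0.596 0.266 0.064]
```

View pics/z.png

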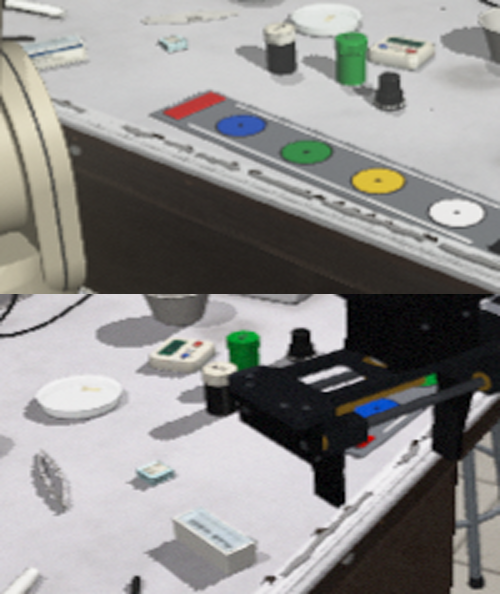

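View pics/wrist0.png

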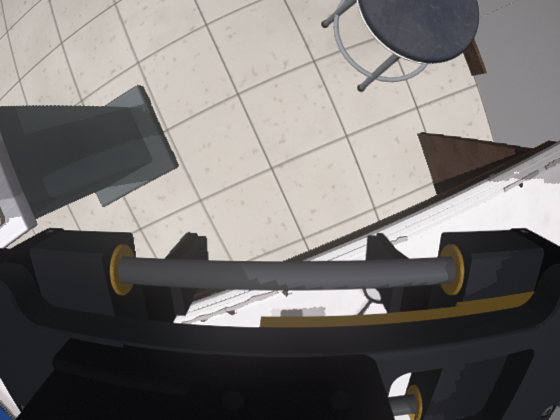

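The zoom confirms the pale-blue box at about (199,186) in the scene and (192,289) in the side view. The larger white box and the white device with buttons are look-alikes. I'll fly to the box and refine with the wrist camera.

Call:
step_arm:
  deltas:
    - [[0, 0, -0.1, -0.05, -0.003, 0, 100], [0, 0, -0.2, -0.11, -0.008, 0, 100], [0, 0, -0.3, -0.17, -0.012, 0, 100], [0, 0, -0.415, -0.23, -0.016, 0, 100], [0, 0, -0.415, -0.28, -0.02, 0, 100], [0, 0, -0.415, -0.32, -0.023, 0, 100], [0, 0, -0.415, -0.345, -0.025, 0, 100], [0, 0, -0.415, -0.357, -0.025, 0, 100], [0, 0, -0.415, -0.357, -0.025, 0, 100], [0, 0, -0.415, -0.357, -0.025, 0, 100], [0, 0, -0.415, -0.357, -0.025, 0, 100]]

```text
time: 1.52
ee_pos: [0.5675, 0.4064, 0.2448]
eef_rot: [-0.001, 1.0, 0.0, -0.0]
ft_force: [-0.5, -0.2, 0.4]
width: 0.0871
grip_force: 0.0
```

```bash
cat > look.py <<'E'
from h import *; import sys
s=readout.read_state(); c=cams.camera("wrist"); n=sys.argv[1]
save(f"pics/{n}.png",c["img"]); np.save(n+".npy",{"c":c,"s":s},allow_pickle=True)
print(s["time"],s["ee_pos"].round(4),s["eef_rot"].round(3),round(s["width"],4),s["joint_positions"].round(2))
E
python3 look.py w1
```

```text
1.525 [0.5675 0.4064 0.2448] [-0.001  1.     0.    -0.   ] 0.0871 [-0.71  0.49  0.04  1.24 -0.02  1.41  0.9 ]
```

View pics/w1.png

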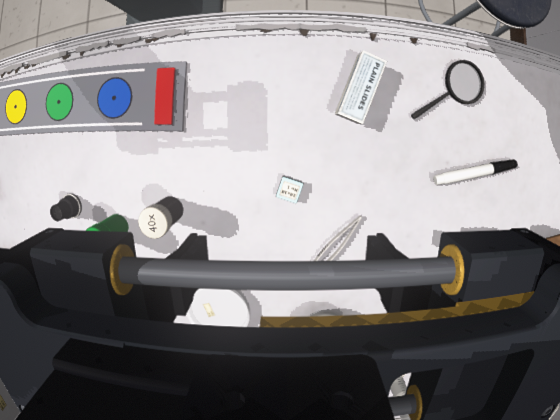

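The wrist view shows the pale-blue box at (290,189), turned slightly. The blue mark is at (115,97), the canister lid at (154,221), the eyepiece at (66,207), and the slides box at (365,88) is a look-alike. Next I'll measure the box and its yaw.

```bash
cat > box.py <<'E'
from h import *
d=np.load("w1.npy",allow_pickle=True).item(); c,s=d["c"],d["s"]; im=c["img"]
x0,y0=272,170; p=im[y0:y0+40,x0:x0+40].astype(int)
hsv=cv2.cvtColor(im,cv2.COLOR_RGB2HSV)[y0:y0+40,x0:x0+40]
m=((hsv[...,1]>25)&(hsv[...,0]>75)&(hsv[...,0]<115)&(hsv[...,2]>110)).astype(np.uint8)
k,l,st,ce=cv2.connectedComponentsWithStats(m); print(st[1:6],ce[1:6])
pts=np.argwhere(m)[:,::-1].astype(float)+[x0,y0]
W=np.array([plane(c,u,v,.014,s)[:2] for u,v in pts],np.float32)
print(cv2.minAreaRect(W),W.min(0),W.max(0))
b=cv2.resize(im[150:230,240:340],None,fx=4,fy=4,interpolation=0)
mm=np.zeros(im.shape[:2],np.uint8); mm[y0:y0+40,x0:x0+40]=m*255
save("pics/b.png",np.hstack([b,cv2.resize(cv2.merge([mm]*3)[150:230,240:340],None,fx=4,fy=4,interpolation=0)]))
for n,u,v,z in(("blue",115,97,.004),("green",59,101,.004),("lid",153,222,.064),("eyetop",57,208,.043)): print(n,plane(c,u,v,z,s).round(4))
E
python3 box.py
```

```text
[[11  7  3  1  3]
 [15  8  2  1  2]
 [18  9  2  1  2]
 [21 10 10  4 10]
 [30 15  1  1  1]] [[12.   7. ]
 [15.5  8. ]
 [18.5  9. ]
 [25.5 11.5]
 [30.  15. ]]
((0.57103431224823, 0.4164673686027527), (0.03088243119418621, 0.014953147619962692), 32.166290283203125) [0.5619388  0.40191785] [0.5880858  0.42401245]
blue [0.4569 0.188  0.004 ]
green [0.4506 0.092  0.004 ]
lid [0.602  0.2594 0.064 ]
eyetop [0.5927 0.1039 0.043 ]
```

View pics/b.png

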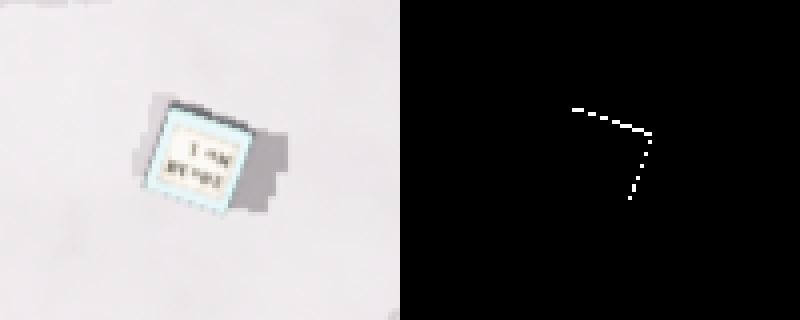

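The box's top corners, in image pixels, are about (283,176.8), (303.2,182.8), (297,203) and (276.5,196.5).

```bash
python3 - <<'E'
from h import *
d=np.load("w1.npy",allow_pickle=True).item(); c,s=d["c"],d["s"]
P=np.array([plane(c,u,v,.014,s)[:2] for u,v in((283,176.8),(303.2,182.8),(297,203),(276.5,196.5))],np.float32)
print(P,P.mean(0),cv2.minAreaRect(P))
Rt=R.from_quat(s["eef_rot"]).as_matrix()
g=np.r_[P.mean(0),.0]; print("tool shift",Rt.T@(g-s["ee_pos"]))
e=(P[1]-P[0]); t=Rt.T@np.r_[e,0]; print("edge vs tool y (rad about tool z)",np.arctan2(-t[0],t[1]))
E
```

```text
[[0.56170875 0.40191776]
 [0.5686966  0.42537528]
 [0.59293395 0.41840976]
 [0.58513147 0.39430383]] [0.5771177  0.41000164] ((0.5770428776741028, 0.410237580537796), (0.025337224826216698, 0.025204496458172798), 72.06453704833984)
tool shift [-0.0097082   0.00343136  0.24479821]
edge vs tool y (rad about tool z) 0.29157899124434294
```

Call:
step_arm:
  deltas:
    - [[0, 0, 0.15, -0.01, 0.003, 0.04, 100], [0, 0, 0.29, -0.01, 0.003, 0.09, 100], [0, 0, 0.29, -0.01, 0.003, 0.14, 100], [0, 0, 0.29, -0.01, 0.003, 0.18, 100], [0, 0, 0.29, -0.01, 0.003, 0.205, 100], [0, 0, 0.29, -0.01, 0.003, 0.215, 100], [0, 0, 0.29, -0.01, 0.003, 0.219, 100], [0, 0, 0.29, -0.01, 0.003, 0.219, 100], [0, 0, 0.29, -0.01, 0.003, 0.219, 60], [0, 0, 0.29, -0.01, 0.003, 0.219, 40], [0, 0, 0.29, -0.01, 0.003, 0.219, 10], [0, 0, 0.29, -0.01, 0.003, 0.219, 10], [0, 0, 0.29, -0.01, 0.003, 0.219, 10], [0, 0, 0.29, -0.01, 0.003, 0.219, 10], [0, 0, 0.29, -0.01, 0.003, 0.219, 10], [0, 0, 0.29, -0.01, 0.003, 0.219, 10]]
  squeeze: 15

```text
time: 3.58
ee_pos: [0.5785, 0.4083, 0.0255]
eef_rot: [0.144, 0.99, 0.0, -0.0]
ft_force: [0.6, -0.3, 0.4]
width: 0.0259
grip_force: 15.0
```

Call:
step_arm:
  deltas:
    - [[0, 0, 0, 0, 0, -0.02, 10], [0, 0, 0, 0, 0, -0.07, 10], [0, 0, 0, 0, 0, -0.13, 10], [0, 0, -0.05, 0, -0.03, -0.18, 10], [0, 0, -0.1, -0.001, -0.08, -0.2, 10], [0, 0, -0.15, -0.002, -0.13, -0.2, 10], [0, 0, -0.2, -0.003, -0.18, -0.2, 10], [0, 0, -0.22, -0.004, -0.23, -0.2, 10], [0, 0, -0.22, -0.005, -0.28, -0.2, 10], [0, 0, -0.22, -0.006, -0.33, -0.2, 10], [0, 0, -0.22, -0.007, -0.38, -0.2, 10], [0, 0, -0.22, -0.008, -0.43, -0.2, 10], [0, 0, -0.22, -0.009, -0.48, -0.2, 10], [0, 0, -0.22, -0.009, -0.51, -0.2, 10], [0, 0, -0.22, -0.009, -0.5275, -0.2, 10], [0, 0, -0.22, -0.009, -0.5275, -0.2, 10], [0, 0, -0.22, -0.009, -0.5275, -0.2, 10], [0, 0, -0.22, -0.009, -0.5275, -0.2, 10]]

```text
time: 5.82
ee_pos: [0.4367, -0.0987, 0.2255]
eef_rot: [0.034, 0.999, 0.0, -0.0]
ft_force: [0.6, 0.5, -0.4]
width: 0.0263
grip_force: 15.0
```

```bash
python3 look.py w2
```

```text
5.825 [ 0.4367 -0.0987  0.2255] [ 0.034  0.999  0.    -0.   ] 0.0263 [-0.25 -0.07  0.36  1.95  0.03  1.26  1.6 ]
```

View pics/w2.png

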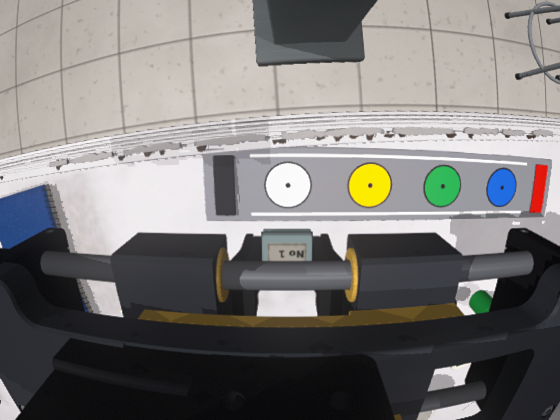

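The box is held at (288,245). The marks are at white (288,185), yellow (370,185), green (442,186) and blue (501,187), all clearly visible.

```bash
python3 - <<'E'
from h import *
d=np.load("w2.npy",allow_pickle=True).item(); c,s=d["c"],d["s"]; im=c["img"]
hsv=cv2.cvtColor(im,cv2.COLOR_RGB2HSV); M={}
for n,lo,hi in(("blue",(105,130,60),(125,255,255)),("green",(55,120,40),(85,255,220)),("yel",(24,150,120),(34,255,255)),("white",(0,0,200),(180,60,255))):
    m=np.zeros(im.shape[:2],np.uint8); m[160:211,262:520]=cv2.inRange(hsv,lo,hi)[160:211,262:520]
    if n=="white": m[:,314:]=0; m[:162]=0; 
    k,l,st,ce=cv2.connectedComponentsWithStats(m); i=1+st[1:,4].argmax()
    ct,_=cv2.findContours((l==i).astype(np.uint8),0,2); 
    W=np.array([plane(c,*q[0],.004,s)[:2] for q in max(ct,key=len)],np.float32)
    e=cv2.fitEllipse(W); M[n]=e[0]; print(n,st[i],np.round(e[0],4),np.round(e[1],4))
P=np.array([M[k] for k in("blue","green","yel","white")]); t=np.arange(4)-1.5
f=[np.polyfit(t,P[:,i],1) for i in(0,1)]; F=np.c_[np.polyval(f[0],t),np.polyval(f[1],t)]
print(F,np.hypot(f[0][0],f[1][0]))
Rt=R.from_quat(s["eef_rot"]).as_matrix()
print("tool axes x,y",Rt[:,0].round(3),Rt[:,1].round(3)); print("white in tool",Rt.T@(np.r_[F[3],.004]-s["ee_pos"]))
for v in(229,233,237): print(v,[(Rt.T@(plane(c,u,v,.2145,s)-s["ee_pos"])).round(4) for u in(264,312)])
save("pics/b2.png",cv2.resize(im[215:275,240:340],None,fx=5,fy=5,interpolation=0))
E
```

```text
blue [487 169  29  37 833] [0.4569 0.1863] [0.0497 0.0503]
green [ 425  166   35   40 1107] [0.4507 0.0916] [0.0493 0.0498]
yel [ 349  164   41   42 1332] [ 0.4447 -0.0032] [0.0485 0.0488]
white [ 266  163   44   44 1483] [ 0.4387 -0.0982] [0.0489 0.0495]
[[ 0.45686413  0.18635018]
 [ 0.45079041  0.09152354]
 [ 0.4447167  -0.0033031 ]
 [ 0.43864298 -0.09812974]] 0.09502095126993813
tool axes x,y [-0.998  0.068  0.   ] [0.068 0.998 0.   ]
white in tool [-0.0019601   0.00066021  0.22145858]
229 [array([ 0.0175, -0.0115,  0.011 ]), array([0.0176, 0.0121, 0.011 ])]
233 [array([ 0.0155, -0.0116,  0.011 ]), array([0.0155, 0.0121, 0.011 ])]
237 [array([ 0.0133, -0.0116,  0.011 ]), array([0.0134, 0.0122, 0.011 ])]
```

View pics/b2.png

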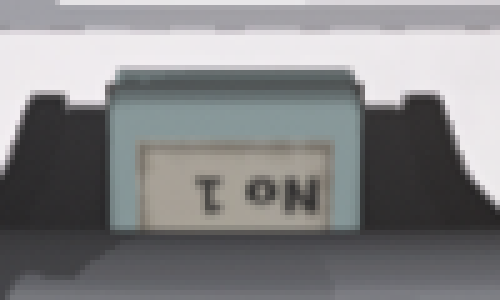

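Call:
step_arm:
  deltas:
    - [[0, 0, 0, -0.003, 0.001, 0.04, 10], [0, 0, 0, -0.003, 0.001, 0.09, 10], [0, 0, 0, -0.003, 0.001, 0.135, 10], [0, 0, 0, -0.003, 0.001, 0.17, 10], [0, 0, 0, -0.003, 0.001, 0.187, 10], [0, 0, 0, -0.003, 0.001, 0.193, 10], [0, 0, 0, -0.003, 0.001, 0.196, 10], [0, 0, 0, -0.003, 0.001, 0.196, 10], [0, 0, 0, -0.003, 0.001, 0.196, 10], [0, 0, 0, -0.003, 0.001, 0.196, 40], [0, 0, 0, -0.003, 0.001, 0.196, 60], [0, 0, 0, -0.003, 0.001, 0.196, 60], [0, 0, 0, -0.003, 0.001, 0.196, 60], [0, 0, 0, -0.003, 0.001, 0.18, 60], [0, 0, 0, -0.003, 0.001, 0.14, 60], [0, 0, 0, -0.003, 0.001, 0.08, 80], [0, 0, 0, -0.003, 0.001, 0.02, 100], [0, 0, 0, -0.003, 0.001, 0, 100]]

```text
time: 8.12
ee_pos: [0.4408, -0.0993, 0.2292]
eef_rot: [0.035, 0.999, 0.0, 0.003]
ft_force: [0.7, 0.4, 0.1]
width: 0.0743
grip_force: 0.0
```

Call:
step_arm:
  deltas:
    - [[0, 0, 0, 0, 0.05, 0, 100], [0, 0, 0, -0.01, 0.11, 0, 100], [0, 0, 0, -0.03, 0.16, 0, 100], [0, 0, 0, -0.07, 0.19, 0, 100], [0, 0, 0, -0.11, 0.205, 0, 100], [0, 0, 0, -0.125, 0.207, 0, 100], [0, 0, 0, -0.129, 0.207, 0, 100], [0, 0, 0, -0.129, 0.207, 0, 100], [0, 0, 0, -0.129, 0.207, 0, 100]]

```text
time: 9.25
ee_pos: [0.5821, 0.0983, 0.2258]
eef_rot: [0.035, 0.999, 0.0, 0.0]
ft_force: [0.1, 0.3, -0.7]
width: 0.087
grip_force: 0.0
```

```bash
python3 look.py w3
```

```text
9.25 [0.5821 0.0983 0.2258] [0.035 0.999 0.    0.   ] 0.087 [-0.42  0.26  0.21  1.6  -0.06  1.29  1.3 ]
```

View pics/w3.png

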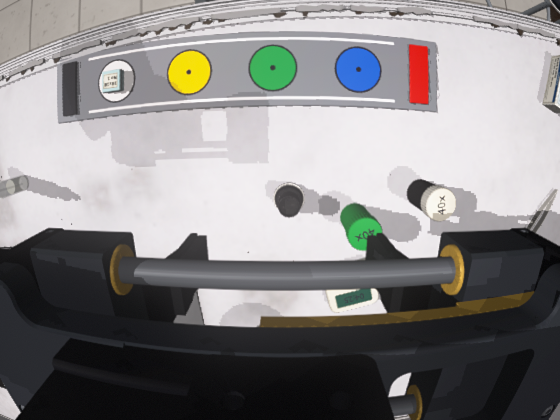

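The box stands centred on white at (115,80). The eyepiece is at (288,200), the green decoy lid at (365,235), the canister lid at (440,205) and the dropper at (12,185).

```bash
python3 - <<'E'
from h import *
d=np.load("w3.npy",allow_pickle=True).item(); c,s=d["c"],d["s"]; im=c["img"]
Rt=R.from_quat(s["eef_rot"]).as_matrix()
g=im.max(2)
for n,(x0,y0,x1,y1) in(("eye",(268,172,312,228)),("can",(400,170,470,228))):
    m=(g[y0:y1,x0:x1]<95).astype(np.uint8); k,l,st,ce=cv2.connectedComponentsWithStats(m); i=1+st[1:,4].argmax()
    print(n,st[i]+[x0,y0,0,0,0],ce[i]+[x0,y0])
    x,y,w,h,_=st[i]+[x0,y0,0,0,0]; 
    for z in(0,.004,.043): print(z,"top row",plane(c,x+w/2,y,z,s).round(4),"bot row",plane(c,x+w/2,y+h,z,s).round(4),"L",plane(c,x,y+h/2,z,s)[1].round(4),"R",plane(c,x+w,y+h/2,z,s)[1].round(4))
for n,u,v,z in(("can lid",440,205,.064),("green lid",366,234,.064),("box",114.5,79.5,.018),("eyetop",289,203,.043)): 
    p=plane(c,u,v,z,s); print(n,p.round(4),(Rt.T@(p-s["ee_pos"])).round(4))
save("pics/b3.png",cv2.resize(im[165:235,250:350],None,fx=5,fy=5,interpolation=0))
E
```

```text
eye [275 186  28  31 661] [288.70045386 200.14069592]
0 top row [0.5864 0.1004 0.    ] bot row [0.6235 0.0978 0.    ] L 0.0829 R 0.1153
0.004 top row [0.5856 0.1004 0.004 ] bot row [0.6223 0.0979 0.004 ] L 0.0831 R 0.1152
0.043 top row [0.5778 0.1006 0.043 ] bot row [0.6105 0.0984 0.043 ] L 0.0852 R 0.1139
can [407 180  28  30 395] [417.20253165 191.30632911]
0 top row [0.5888 0.2606 0.    ] bot row [0.6267 0.2619 0.    ] L 0.2422 R 0.2807
0.004 top row [0.588  0.2589 0.004 ] bot row [0.6255 0.2601 0.004 ] L 0.2407 R 0.2788
0.043 top row [0.5799 0.2421 0.043 ] bot row [0.6133 0.2432 0.043 ] L 0.2258 R 0.2598
can lid [0.603  0.2561 0.064 ] [-0.0098  0.1588  0.1619]
green lid [0.6276 0.1748 0.064 ] [-0.04    0.0795  0.1618]
box [ 0.4401 -0.0922  0.018 ] [ 0.1283 -0.2     0.2077]
eyetop [0.5955 0.0994 0.043 ] [-0.0133  0.002   0.1828]
```

View pics/b3.png

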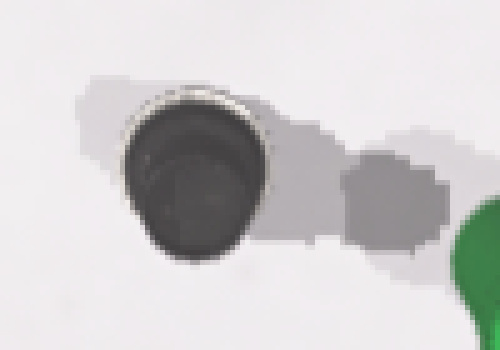

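Call:
step_arm:
  deltas:
    - [[0, 0, 0, -0.008, 0.002, 0.02, 68], [0, 0, 0, -0.017, 0.003, 0.06, 68], [0, 0, 0, -0.017, 0.003, 0.1, 68], [0, 0, 0, -0.017, 0.003, 0.14, 68], [0, 0, 0, -0.017, 0.003, 0.17, 68], [0, 0, 0, -0.017, 0.003, 0.19, 68], [0, 0, 0, -0.017, 0.003, 0.199, 68], [0, 0, 0, -0.017, 0.003, 0.199, 68], [0, 0, 0, -0.017, 0.003, 0.199, 68], [0, 0, 0, -0.017, 0.003, 0.199, 50], [0, 0, 0, -0.017, 0.003, 0.199, 40], [0, 0, 0, -0.017, 0.003, 0.199, 30], [0, 0, 0, -0.017, 0.003, 0.199, 15], [0, 0, 0, -0.017, 0.003, 0.199, 10], [0, 0, 0, -0.017, 0.003, 0.199, 10]]
  squeeze: 15

```text
time: 11.18
ee_pos: [0.5998, 0.1003, 0.0267]
eef_rot: [0.035, 0.999, 0.0, 0.0]
ft_force: [-0.4, -0.3, 1.9]
width: 0.0322
grip_force: 15.0
```

Call:
step_arm:
  deltas:
    - [[0, 0, 0, 0, 0, -0.015, 10], [0, 0, 0, 0, 0, -0.05, 10], [0, 0, 0, 0.005, 0, -0.09, 10], [0, 0, 0, 0.025, 0, -0.13, 10], [0, 0, 0, 0.06, -0.01, -0.15, 10], [0, 0, 0, 0.1, -0.04, -0.15, 10], [0, 0, 0, 0.13, -0.08, -0.15, 10], [0, 0, 0, 0.143, -0.105, -0.15, 10], [0, 0, 0, 0.148, -0.114, -0.15, 10], [0, 0, 0, 0.148, -0.114, -0.15, 10], [0, 0, 0, 0.148, -0.114, -0.15, 10], [0, 0, 0, 0.148, -0.114, -0.15, 10]]

```text
time: 12.68
ee_pos: [0.4445, -0.0023, 0.1764]
eef_rot: [0.034, 0.999, -0.0, -0.0]
ft_force: [0.8, -0.4, -0.7]
width: 0.0325
grip_force: 14.8
```

```bash
python3 look.py w4
```

```text
12.675 [ 0.4445 -0.0023  0.1764] [ 0.034  0.999 -0.    -0.   ] 0.0325 [-0.36 -0.02  0.26  2.02  0.01  1.15  1.4 ]
```

View pics/w4.png

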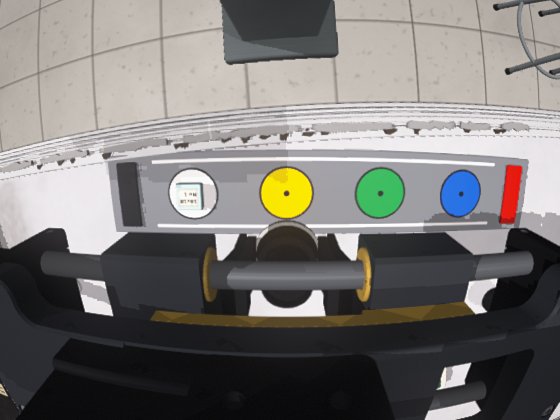

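The eyepiece is held at (287,255), with its foot rim at the top near row 222. The yellow mark is at (286,193). The box on the white mark is at (190,195), with the mark at (193,194). I'll quantify both.

```bash
python3 - <<'E'
from h import *
d=np.load("w4.npy",allow_pickle=True).item(); c,s=d["c"],d["s"]; im=c["img"]
Rt=R.from_quat(s["eef_rot"]).as_matrix()
T=lambda u,v,z:(Rt.T@(plane(c,u,v,z,s)-s["ee_pos"])).round(4)
print("yellow",T(286.3,193.5,.004), "white", T(192.5,194,.004),T(168.5,194,.004),T(217,194,.004), "box",T(190,195.5,.018))
for v in(220,222,224): print(v,"rim",T(287,v,.152))
print("known white",Rt.T@(np.array([.4386,-.0981,.004])-s["ee_pos"]),"yel",Rt.T@(np.array([.4447,-.0033,.004])-s["ee_pos"]))
save("pics/b4.png",np.hstack([cv2.resize(im[165:225,150:240],None,fx=4,fy=6,interpolation=0),cv2.resize(im[210:270,235:340],None,fx=4,fy=6,interpolation=0)]))
E
```

```text
yellow [-0.001  -0.0008  0.1724] white [-0.0012 -0.0958  0.1724] [-0.001  -0.1222  0.1724] [-0.0013 -0.0701  0.1724] box [ 0.0005 -0.0942  0.1584]
220 rim [ 0.018  -0.0002  0.0244]
222 rim [ 0.0169 -0.0002  0.0244]
224 rim [ 0.0158 -0.0002  0.0244]
known white [-0.00068069 -0.09595026  0.1724338 ] yel [-0.00027489 -0.00095508  0.17242185]
```

View pics/b4.png

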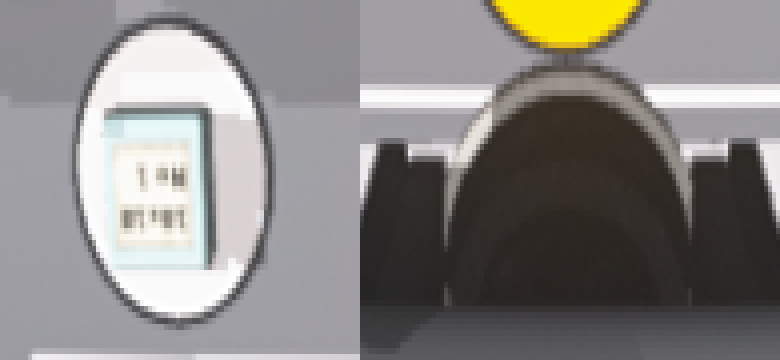

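Call:
step_arm:
  deltas:
    - [[0, 0, 0, -0.001, -0.001, 0.03, 10], [0, 0, 0, -0.001, -0.001, 0.07, 10], [0, 0, 0, -0.001, -0.001, 0.11, 10], [0, 0, 0, -0.001, -0.001, 0.133, 10], [0, 0, 0, -0.001, -0.001, 0.141, 10], [0, 0, 0, -0.001, -0.001, 0.145, 10], [0, 0, 0, -0.001, -0.001, 0.145, 10], [0, 0, 0, -0.001, -0.001, 0.145, 10], [0, 0, 0, -0.001, -0.001, 0.145, 45], [0, 0, 0, -0.001, -0.001, 0.145, 65], [0, 0, 0, -0.001, -0.001, 0.145, 65], [0, 0, 0, -0.001, -0.001, 0.145, 65], [0, 0, 0, -0.001, -0.001, 0.145, 65], [0, 0, 0, -0.001, -0.001, 0.13, 65], [0, 0, 0, -0.001, -0.001, 0.09, 65], [0, 0, 0, -0.001, -0.001, 0.03, 80], [0, 0, 0, -0.001, -0.001, -0.03, 100], [0, 0, 0, -0.001, -0.001, -0.05, 100]]

```text
time: 14.98
ee_pos: [0.4464, -0.0043, 0.2314]
eef_rot: [0.035, 0.999, 0.001, 0.003]
ft_force: [-0.1, -0.6, -0.8]
width: 0.0791
grip_force: 0.0
```

Call:
step_arm:
  deltas:
    - [[0, 0, 0, -0.01, 0.05, 0, 100], [0, 0, 0, -0.03, 0.1, 0, 100], [0, 0, 0, -0.06, 0.15, 0, 100], [0, 0, 0, -0.09, 0.2, 0, 100], [0, 0, 0, -0.115, 0.245, 0, 100], [0, 0, 0, -0.126, 0.265, 0, 100], [0, 0, 0, -0.128, 0.271, 0, 100], [0, 0, 0, -0.128, 0.271, 0, 100], [0, 0, 0, -0.128, 0.271, 0, 100], [0, 0, 0, -0.128, 0.271, 0, 100]]

```text
time: 16.23
ee_pos: [0.5916, 0.2563, 0.2271]
eef_rot: [0.035, 0.999, 0.0, 0.0]
ft_force: [0.6, -0.2, 0.3]
width: 0.0872
grip_force: 0.0
```

```bash
python3 look.py w5
```

```text
16.225 [0.5916 0.2563 0.2271] [0.035 0.999 0.    0.   ] 0.0872 [-0.58  0.38  0.13  1.44 -0.05  1.33  1.05]
```

View pics/w5.png

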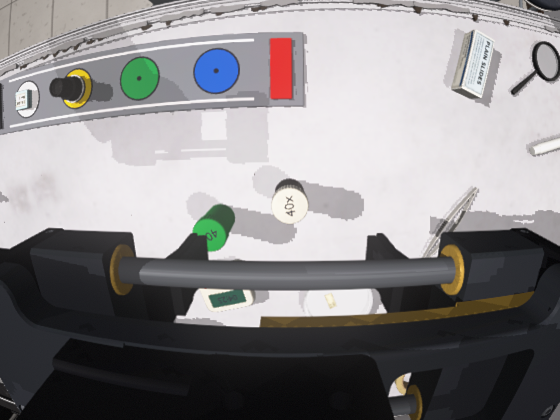

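The eyepiece stands on yellow at (70,88). The canister lid ("40x") is centred at about (289.5,205), and the green decoy lid is at (212,236). I have one picture view left, which I'll keep for the dropper.

```bash
python3 - <<'E'
from h import *
d=np.load("w5.npy",allow_pickle=True).item(); c,s=d["c"],d["s"]; im=c["img"]
Rt=R.from_quat(s["eef_rot"]).as_matrix()
T=lambda u,v,z:(Rt.T@(plane(c,u,v,z,s)-s["ee_pos"])).round(4)
x0,y0,x1,y1=262,165,318,232
g=im[y0:y1,x0:x1].astype(int); 
m=((g[...,0]-g[...,2]>8)).astype(np.uint8); m=cv2.morphologyEx(m,3,np.ones((5,5)))
k,l,st,ce=cv2.connectedComponentsWithStats(m); i=1+st[1:,4].argmax(); print(st[i]+[x0,y0,0,0,0])
ct,_=cv2.findContours((l==i).astype(np.uint8),0,2); cc,rr=cv2.minEnclosingCircle(ct[0]); print(np.array(cc)+[x0,y0],rr)
print("lid",T(289.5,205,.064),T(cc[0]+x0,cc[1]+y0,.064),plane(c,cc[0]+x0,cc[1]+y0,.064,s).round(4),"edges",T(cc[0]+x0-rr,205,.064),T(cc[0]+x0+rr,205,.064))
print("green",T(212,236,.064))
E
```

```text
[ 271  185   38   39 1141]
[289. 204.] 19.416587829589844
lid [-0.0102  0.0023  0.1631] [-0.0092  0.0019  0.1631] [0.601  0.2575 0.064 ] edges [-0.0102 -0.0169  0.1631] [-0.0102  0.0206  0.1631]
green [-0.0427 -0.0758  0.1631]
```

Call:
step_arm:
  deltas:
    - [[0, 0, 0, -0.005, 0.001, 0.02, 80], [0, 0, 0, -0.01, 0.002, 0.06, 80], [0, 0, 0, -0.01, 0.002, 0.1, 80], [0, 0, 0, -0.01, 0.002, 0.14, 80], [0, 0, 0, -0.01, 0.002, 0.17, 80], [0, 0, 0, -0.01, 0.002, 0.19, 80], [0, 0, 0, -0.01, 0.002, 0.197, 80], [0, 0, 0, -0.01, 0.002, 0.197, 80], [0, 0, 0, -0.01, 0.002, 0.197, 80], [0, 0, 0, -0.01, 0.002, 0.197, 60], [0, 0, 0, -0.01, 0.002, 0.197, 45], [0, 0, 0, -0.01, 0.002, 0.197, 30], [0, 0, 0, -0.01, 0.002, 0.197, 20], [0, 0, 0, -0.01, 0.002, 0.197, 20], [0, 0, 0, -0.01, 0.002, 0.197, 20]]
  squeeze: 20

```text
time: 18.15
ee_pos: [0.6018, 0.2585, 0.0296]
eef_rot: [0.035, 0.999, 0.0, 0.0]
ft_force: [-0.8, -0.6, 0.3]
width: 0.0346
grip_force: 20.0
```

Call:
step_arm:
  deltas:
    - [[0, 0, 0, 0, 0, -0.015, 20], [0, 0, 0, 0, 0, -0.05, 20], [0, 0, 0, 0.005, -0.005, -0.09, 20], [0, 0, 0, 0.025, -0.025, -0.11, 20], [0, 0, 0, 0.055, -0.06, -0.12, 20], [0, 0, 0, 0.09, -0.1, -0.12, 20], [0, 0, 0, 0.12, -0.14, -0.12, 20], [0, 0, 0, 0.135, -0.168, -0.12, 20], [0, 0, 0, 0.139, -0.177, -0.12, 20], [0, 0, 0, 0.139, -0.177, -0.12, 20], [0, 0, 0, 0.139, -0.177, -0.12, 20], [0, 0, 0, 0.139, -0.177, -0.12, 20]]

```text
time: 19.65
ee_pos: [0.4511, 0.0925, 0.1494]
eef_rot: [0.034, 0.999, -0.0, -0.0]
ft_force: [-0.9, -0.2, -0.7]
width: 0.0351
grip_force: 20.0
```

```bash
python3 look.py w6; python3 - <<'E'
from h import *
d=np.load("w6.npy",allow_pickle=True).item(); c,s=d["c"],d["s"]; im=c["img"]
Rt=R.from_quat(s["eef_rot"]).as_matrix()
T=lambda u,v,z:(Rt.T@(plane(c,u,v,z,s)-s["ee_pos"])).round(4)
print("green mark",(Rt.T@(np.array([.4508,.0915,.004])-s["ee_pos"])).round(4))
zt=s["ee_pos"][2]-.0296+.064
print("col 287 gray", [(v,int(im[v,287].max()),T(287,v,zt)[0]) for v in range(205,246,3)])
E
```

```text
19.65 [0.4511 0.0925 0.1494] [ 0.034  0.999 -0.    -0.   ] 0.0351 [-0.47  0.05  0.17  2.01 -0.01  1.09  1.21]
green mark [ 0.0003 -0.001   0.1454]
col 287 gray [(205, 182, np.float64(0.0417)), (208, 179, np.float64(0.0406)), (211, 180, np.float64(0.0396)), (214, 180, np.float64(0.0385)), (217, 180, np.float64(0.0375)), (220, 180, np.float64(0.0364)), (223, 140, np.float64(0.0353)), (226, 40, np.float64(0.0342)), (229, 42, np.float64(0.0332)), (232, 40, np.float64(0.0321)), (235, 39, np.float64(0.031)), (238, 38, np.float64(0.0299)), (241, 36, np.float64(0.0287)), (244, 35, np.float64(0.0276))]
```

Call:
step_arm:
  deltas:
    - [[0, 0, 0, 0.002, -0.001, 0.02, 20], [0, 0, 0, 0.002, -0.001, 0.05, 20], [0, 0, 0, 0.002, -0.001, 0.085, 20], [0, 0, 0, 0.002, -0.001, 0.105, 20], [0, 0, 0, 0.002, -0.001, 0.112, 20], [0, 0, 0, 0.002, -0.001, 0.115, 20], [0, 0, 0, 0.002, -0.001, 0.1155, 20], [0, 0, 0, 0.002, -0.001, 0.1155, 20], [0, 0, 0, 0.002, -0.001, 0.1155, 45], [0, 0, 0, 0.002, -0.001, 0.1155, 70], [0, 0, 0, 0.002, -0.001, 0.1155, 70], [0, 0, 0, 0.002, -0.001, 0.1155, 70], [0, 0, 0, 0.002, -0.001, 0.1155, 70], [0, 0, 0, 0.002, -0.001, 0.1, 70], [0, 0, 0, 0.002, -0.001, 0.06, 70], [0, 0, 0, 0.002, -0.001, 0, 80], [0, 0, 0, 0.002, -0.001, -0.06, 100], [0, 0, 0, 0.002, -0.001, -0.09, 100], [0, 0, 0, 0.002, -0.001, -0.09, 100]]

```text
time: 22.08
ee_pos: [0.4498, 0.091, 0.2429]
eef_rot: [0.035, 0.999, 0.001, 0.003]
ft_force: [0.6, 0.8, 0.1]
width: 0.0851
grip_force: 0.0
```

Call:
step_arm:
  deltas:
    - [[0, 0, -0.05, 0.002, -0.04, 0, 100], [0, 0, -0.1, 0.003, -0.09, 0, 100], [0, 0, -0.15, 0.004, -0.14, 0, 100], [0, 0, -0.2, 0.004, -0.19, 0, 100], [0, 0, -0.25, 0, -0.24, 0, 100], [0, 0, -0.3, -0.02, -0.29, 0, 100], [0, 0, -0.35, -0.06, -0.335, 0, 100], [0, 0, -0.4, -0.095, -0.355, 0, 100], [0, 0, -0.4, -0.115, -0.359, 0, 100], [0, 0, -0.4, -0.116, -0.359, 0, 100], [0, 0, -0.4, -0.116, -0.359, 0, 100], [0, 0, -0.4, -0.116, -0.359, 0, 100]]

```text
time: 23.58
ee_pos: [0.5387, -0.2752, 0.2397]
eef_rot: [-0.164, 0.986, 0.0, 0.0]
ft_force: [0.8, -0.2, 0.9]
width: 0.0871
grip_force: 0.0
```

```bash
python3 look.py w7
```

```text
23.575 [ 0.5387 -0.2752  0.2397] [-0.164  0.986  0.     0.   ] 0.0871 [-0.09  0.32  0.61  1.55 -0.19  1.33  2.44]
```

View pics/w7.png

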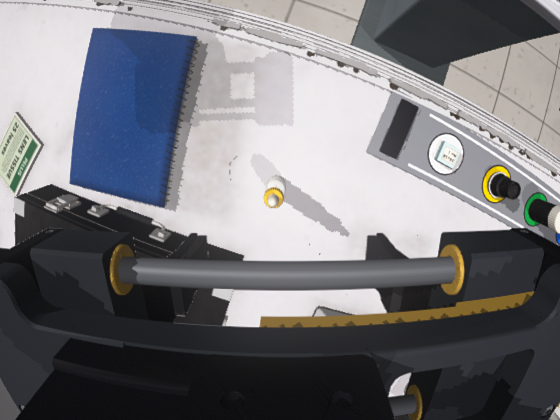

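The dropper stands at about (274,195), with its teat at (273,201) and its base further up near (277,185). White, yellow and green are occupied at (447,154), (498,186) and (541,211).

```bash
python3 - <<'E'
from h import *
d=np.load("w7.npy",allow_pickle=True).item(); c,s=d["c"],d["s"]; im=c["img"]
Rt=R.from_quat(s["eef_rot"]).as_matrix(); print(Rt[:,:2].round(3))
T=lambda u,v,z:(Rt.T@(plane(c,u,v,z,s)-s["ee_pos"])).round(4)
hsv=cv2.cvtColor(im,cv2.COLOR_RGB2HSV); x0,y0=255,165
m=cv2.inRange(hsv,(15,110,90),(35,255,255))[y0:y0+55,x0:x0+45]
k,l,st,ce=cv2.connectedComponentsWithStats(m); i=1+st[1:,4].argmax(); q=st[i]+[x0,y0,0,0,0]; print(q)
u,v=q[0]+q[2]/2,q[1]+q[3]/2
for z in(.054,.06,.066): print("collar",z,T(u,v,z),"L",T(q[0],v,z)[1],"R",T(q[0]+q[2],v,z)[1])
for z in(.08,.095): print("teat",z,T(273,201,z))
print("base edge (277,176+)",T(277,177,0),T(277,185,0))
for v in range(170,212,1): print(v,im[v,268:284:3].max(1),end="; ")
E
```

```text
[[-0.946 -0.324]
 [-0.324  0.946]
 [-0.     0.001]]
[264 188  19  19 175]
collar 0.054 [-0.008  -0.0138  0.1857] L -0.0236 R -0.004
collar 0.06 [-0.0066 -0.0135  0.1797] L -0.0232 R -0.0039
collar 0.066 [-0.0051 -0.0133  0.1737] L -0.0227 R -0.0039
teat 0.08 [-0.0052 -0.0132  0.1597]
teat 0.095 [-0.0015 -0.0126  0.1447]
base edge (277,176+) [ 0.0041 -0.0117  0.2397] [-0.0055 -0.0117  0.2397]
170 [221 221 221 230 242 242]; 171 [221 221 222 222 242 242]; 172 [221 221 222 222 241 242]; 173 [221 221 222 222 231 243]; 174 [221 221 220 217 225 243]; 175 [221 221 209 199 210 243]; 176 [221 217 202 191 163 243]; 177 [222 214 209 195 161 208]; 178 [221 222 212 196 174 153]; 179 [218 222 213 198 176 143]; 180 [206 226 229 221 176 150]; 181 [211 236 236 233 191 161]; 182 [223 242 242 237 224 167]; 183 [236 244 243 240 231 171]; 184 [245 245 242 240 237 179]; 185 [247 245 241 240 238 202]; 186 [247 245 239 239 238 227]; 187 [245 211 203 219 238 236]; 188 [226 161 177 163 237 234]; 189 [191 190 223 138 226 229]; 190 [193 232 250 203 163 226]; 191 [232 240 247 249 144 226]; 192 [241 240 242 252 179 219]; 193 [241 237 230 252 234 206]; 194 [240 221 186 252 251 168]; 195 [237 200 157 233 252 144]; 196 [227 196 153 162 252 136]; 197 [218 211 166 122 236 136]; 198 [211 227 189 115 218 145]; 199 [219 232 204 117 211 146]; 200 [230 244 224 130 213 160]; 201 [235 250 235 140 213 196]; 202 [232 251 239 146 210 233]; 203 [226 251 237 148 207 243]; 204 [228 249 229 160 192 243]; 205 [238 239 205 187 211 242]; 206 [228 203 170 199 234 242]; 207 [229 173 188 197 242 242]; 208 [240 224 231 228 243 241]; 209 [241 242 242 241 242 241]; 210 [241 241 242 242 242 241]; 211 [240 241 242 241 241 241];
```

Call:
step_arm:
  deltas:
    - [[0, 0, 0, -0.003, -0.007, 0.01, 80], [0, 0, 0, -0.006, -0.013, 0.03, 80], [0, 0, 0, -0.006, -0.013, 0.07, 80], [0, 0, 0, -0.006, -0.013, 0.11, 80], [0, 0, 0, -0.006, -0.013, 0.15, 80], [0, 0, 0, -0.006, -0.013, 0.175, 80], [0, 0, 0, -0.006, -0.013, 0.186, 80], [0, 0, 0, -0.006, -0.013, 0.188, 80], [0, 0, 0, -0.006, -0.013, 0.188, 80], [0, 0, 0, -0.006, -0.013, 0.188, 60], [0, 0, 0, -0.006, -0.013, 0.188, 45], [0, 0, 0, -0.006, -0.013, 0.188, 30], [0, 0, 0, -0.006, -0.013, 0.188, 15], [0, 0, 0, -0.006, -0.013, 0.188, 5], [0, 0, 0, -0.006, -0.013, 0.188, 5], [0, 0, 0, -0.006, -0.013, 0.188, 5]]
  squeeze: 12

```text
time: 25.62
ee_pos: [0.5493, -0.2857, 0.0515]
eef_rot: [-0.164, 0.986, 0.0, -0.0]
ft_force: [0.1, 0.9, -0.0]
width: 0.0234
grip_force: 12.0
```

Call:
step_arm:
  deltas:
    - [[0, 0, 0, 0, 0, -0.02, 5], [0, 0, 0, 0.01, 0.003, -0.06, 5], [0, 0, 0, 0.04, 0.013, -0.11, 5], [0, 0, 0, 0.07, 0.025, -0.15, 5], [0, 0, 0.05, 0.08, 0.045, -0.165, 5], [0, 0, 0.1, 0.065, 0.09, -0.17, 5], [0, 0, 0.15, 0.05, 0.134, -0.17, 5], [0, 0, 0.2, 0.034, 0.179, -0.17, 5], [0, 0, 0.25, 0.019, 0.224, -0.17, 5], [0, 0, 0.3, 0.004, 0.268, -0.17, 5], [0, 0, 0.35, -0.011, 0.313, -0.17, 5], [0, 0, 0.4, -0.026, 0.358, -0.17, 5], [0, 0, 0.4, -0.041, 0.402, -0.17, 5], [0, 0, 0.4, -0.053, 0.44, -0.17, 5], [0, 0, 0.4, -0.062, 0.465, -0.17, 5], [0, 0, 0.4, -0.0655, 0.4765, -0.17, 5], [0, 0, 0.4, -0.0655, 0.4765, -0.17, 5], [0, 0, 0.4, -0.0655, 0.4765, -0.17, 5], [0, 0, 0.4, -0.0655, 0.4765, -0.17, 5]]

```text
time: 28.0
ee_pos: [0.457, 0.1851, 0.2217]
eef_rot: [0.036, 0.999, 0.0, 0.0]
ft_force: [-0.1, 0.0, -0.5]
width: 0.0232
grip_force: 12.0
```

```bash
python3 look.py w8; python3 - <<'E'
from h import *
d=np.load("w8.npy",allow_pickle=True).item(); c,s=d["c"],d["s"]; im=c["img"]
Rt=R.from_quat(s["eef_rot"]).as_matrix()
P=lambda u,v,z:(Rt.T@(plane(c,u,v,z,s)-s["ee_pos"])).round(4)
print("blue mark",(Rt.T@(np.array([.4569,.1864,.004])-s["ee_pos"])).round(4))
m=cv2.inRange(cv2.cvtColor(im,cv2.COLOR_RGB2HSV),(105,130,60),(125,255,255)); m[:150]=0;m[235:]=0
k,l,st,ce=cv2.connectedComponentsWithStats(m); i=1+st[1:,4].argmax(); q=st[i];print(q,"seen",P(q[0]+q[2]/2,q[1]+q[3]/2,.004))
zb=s["ee_pos"][2]-.0515
print([(v,im[v,287].tolist(),P(287,v,zb)[0]) for v in range(200,245,3)])
E
```

```text
28.0 [0.457  0.1851 0.2217] [0.036 0.999 0.    0.   ] 0.0232 [-0.64  0.05  0.17  1.84 -0.01  1.25  1.03]
blue mark [2.000e-04 1.200e-03 2.177e-01]
[ 266  162   45   44 1549] seen [-0.0003  0.0017  0.2177]
[(200, [56, 116, 227], np.float64(0.0222)), (203, [56, 117, 228], np.float64(0.0204)), (206, [69, 78, 112], np.float64(0.0185)), (209, [164, 161, 170], np.float64(0.0166)), (212, [242, 240, 242], np.float64(0.0147)), (215, [165, 163, 169], np.float64(0.0127)), (218, [175, 172, 171], np.float64(0.0108)), (221, [195, 190, 190], np.float64(0.0089)), (224, [194, 191, 190], np.float64(0.0069)), (227, [195, 190, 191], np.float64(0.005)), (230, [194, 191, 189], np.float64(0.003)), (233, [222, 220, 216], np.float64(0.001)), (236, [214, 209, 204], np.float64(-0.001)), (239, [212, 209, 203], np.float64(-0.003)), (242, [213, 209, 204], np.float64(-0.005))]
```

Call:
step_arm:
  deltas:
    - [[0, 0, 0, -0.001, 0.0015, 0.02, 5], [0, 0, 0, -0.001, 0.0015, 0.06, 5], [0, 0, 0, -0.001, 0.0015, 0.1, 5], [0, 0, 0, -0.001, 0.0015, 0.135, 5], [0, 0, 0, -0.001, 0.0015, 0.155, 5], [0, 0, 0, -0.001, 0.0015, 0.163, 5], [0, 0, 0, -0.001, 0.0015, 0.166, 5], [0, 0, 0, -0.001, 0.0015, 0.166, 5], [0, 0, 0, -0.001, 0.0015, 0.166, 5], [0, 0, 0, -0.001, 0.0015, 0.166, 30], [0, 0, 0, -0.001, 0.0015, 0.166, 60], [0, 0, 0, -0.001, 0.0015, 0.166, 60], [0, 0, 0, -0.001, 0.0015, 0.166, 60], [0, 0, 0, -0.001, 0.0015, 0.155, 60], [0, 0, 0, -0.001, 0.0015, 0.12, 60], [0, 0, 0, -0.001, 0.0015, 0.07, 60], [0, 0, 0, -0.001, 0.0015, 0.01, 70], [0, 0, 0, -0.001, 0.0015, -0.03, 80], [0, 0, 0, -0.001, 0.0015, -0.03, 80]]

```text
time: 30.42
ee_pos: [0.4592, 0.1883, 0.2556]
eef_rot: [0.035, 0.999, 0.002, 0.003]
ft_force: [-0.3, 0.3, -0.6]
width: 0.0681
grip_force: 0.0
```

Call:
step_arm:
  deltas:
    - [[0, 0, 0, -0.05, 0.01, 0, 80], [0, 0, 0, -0.1, 0.02, 0, 80], [0, 0, 0, -0.15, 0.02, 0, 80], [0, 0, 0, -0.15, 0.02, 0, 80], [0, 0, 0, -0.15, 0.02, 0, 80]]

```text
time: 31.05
ee_pos: [0.6082, 0.1971, 0.2507]
eef_rot: [0.035, 0.999, -0.0, -0.001]
ft_force: [-0.4, 0.4, 0.2]
width: 0.0698
grip_force: 0.0
```

```bash
python3 look.py w9; python3 - <<'E'
from h import *
d=np.load("w9.npy",allow_pickle=True).item(); c,s=d["c"],d["s"]; im=c["img"]
hsv=cv2.cvtColor(im,cv2.COLOR_RGB2HSV)
C=cams.camera("scene"); hc=cv2.cvtColor(C["img"],cv2.COLOR_RGB2HSV); save("pics/final.png",C["img"])
# collar in wrist and scene views
m=cv2.inRange(hsv,(15,110,90),(35,255,255)); m[230:]=0
k,l,st,ce=cv2.connectedComponentsWithStats(m)
for i in range(1,k):
    if st[i,4]>20: print("wrist yel",st[i],plane(c,*ce[i],.06,s).round(4),plane(c,*ce[i],.004,s).round(4))
m=cv2.inRange(hc,(18,120,90),(35,255,255)); k,l,st,ce=cv2.connectedComponentsWithStats(m)
for i in range(1,k):
    if st[i,4]>8: print("scene yel",st[i],plane(C,*ce[i],.064).round(4),plane(C,*ce[i],.004).round(4))
# dark blobs in wrist view near strip
g=(im.max(2)<70).astype(np.uint8); g[225:]=0; k,l,st,ce=cv2.connectedComponentsWithStats(g)
for i in range(1,k):
    if st[i,4]>120: print("dark",st[i],plane(c,*ce[i],.025,s).round(4))
E
```

```text
31.05 [0.6082 0.1971 0.2507] [ 0.035  0.999 -0.    -0.001] 0.0698 [-0.56  0.36  0.24  1.42 -0.09  1.37  1.18]
wrist yel [256  30  20  19 181] [0.4535 0.1872 0.06  ] [0.439  0.1848 0.004 ]
wrist yel [107  50  32  38 410] [0.4606 0.0323 0.06  ] [0.4473 0.0037 0.004 ]
scene yel [233  86  23   6  38] [1.3178 0.884  0.064 ] [1.4855 1.0344 0.004 ]
scene yel [236  91   4   7  13] [1.239  0.8434 0.064 ] [1.3987 0.9897 0.004 ]
scene yel [267 100   2   5   9] [1.2211 0.6581 0.064 ] [1.379  0.7857 0.004 ]
scene yel [221 198   7   6  29] [0.4658 0.1966 0.064 ] [0.5473 0.2775 0.004 ]
scene yel [271 248  21   9  76] [ 0.364  -0.0653  0.064 ] [ 0.4352 -0.0109  0.004 ]
dark [534   0  26  12 203] [0.3565 0.6026 0.025 ]
dark [531  41  29  46 222] [0.4551 0.5777 0.025 ]
dark [178  47  25  26 286] [0.4591 0.1006 0.025 ]
dark [ 98  56  32  24 597] [ 0.4456 -0.0036  0.025 ]
```

```bash
python3 - <<'E'
from h import *
d=np.load("w9.npy",allow_pickle=True).item(); c,s=d["c"],d["s"]; im=c["img"]
x0,y0,x1,y1=140,30,215,90
g=im[y0:y1,x0:x1].astype(int); m=((g[...,0]-g[...,2]>8)&(g[...,1]-g[...,2]<60)&(g.min(2)>90)).astype(np.uint8); m=cv2.morphologyEx(m,3,np.ones((5,5)))
k,l,st,ce=cv2.connectedComponentsWithStats(m)
for i in range(1,k):
    if st[i,4]>60:
        ct,_=cv2.findContours((l==i).astype(np.uint8),0,2); cc,rr=cv2.minEnclosingCircle(ct[0])
        print(st[i]+[x0,y0,0,0,0],plane(c,cc[0]+x0,cc[1]+y0,.068,s).round(4),rr)
E
```

```text
[157  33  36  34 936] [0.4528 0.0927 0.068 ] 18.069549560546875
```

The canister is at (0.453, 0.093) and the green mark at (0.451, 0.0915), so it is about 2 mm off centre. All four are standing and the gripper is clear.

```bash
python3 -c "
from bench import r
print(r.close_job())"
```

```text
the job is handed in; nothing more can be done
None
```

I handed in the job at about 31 s with all four released and standing: dropper on blue beside the red tab, canister on green, eyepiece on yellow and box on white beside the black tab. Measured positions put each within about 4 mm of its mark's centre, though I had no picture views left to look at the finished row.

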